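# Secure the watch transit case with its snap hook

### The arm

A 7-joint arm with a two-finger parallel gripper is mounted at the origin on the work surface. World frame = base frame: x ahead of the robot, y to its left, z up, the work surface at z = 0. Lengths are in mm, angles in rad, forces in N, time in s.
With the tool pointing down it reaches from about 350 to 900 mm from the base axis. Payload 8.1 kg.
Tool frame: the origin (TCP) lies at the very end of the fingers, on their centre line; the grasp point (between the pads) lies 19 mm behind it; z points along the fingers, y is the direction in which the jaws open and shut (so a half turn about z gives the same grasp; the last joint's range is limited). The gripper opens to 85 mm and grips with 20 to 120 N. Pads are 22 mm wide; open, the fingers measure 114 mm over their backs; the gripper's body (76 mm by 85 mm) begins 54 mm behind the grasp point. The pads swing forward as they close: fully open they stand 13 mm farther back than shut.
Start: joints at [-1.236, 0.434, 0.025, 1.573, -0.012, 1.134, -0.075], TCP at [264.995, 566.056, 231.323] pointing down, gripper open.
Joint ranges: [-2.62, 2.62], [-0.44, 2.09], [-1.27, 1.32], [0.08, 2.57], [-1.32, 4.46], [0.12, 2], [-2.74, 2.74]. Speed limits (rad/s): [2.22, 2.22, 3.01, 3.01, 3.14, 3.14, 3.14].

### API

Orientations are given as a unit quaternion [w, x, y, z].
In Python, from rig import arm, capture, camera_info, workorder, spotter gives the robot as it stands. The module is installed in compiled form; this text tells all that it offers.
- The arm moves only by the tool send_rows, never from a script. Its argument "motion" is a list of rows, each an object of numbers: "dx", "dy", "dz": the shift along the tool's x, y, z in cm; "ax", "ay", "az": the turn, a rotation vector about the tool's x, y, z in degrees. In form: [{"dx": .., "dy": .., "dz": .., "ax": .., "ay": .., "az": ..}, ...]. A call has 1 to 8 rows; each row shifts and turns the commanded pose from where the row before left it, along the tool's axes as they then stand; what a row does not reach is not made up. A row lasts 1/8 s, in which the tool goes at most 62.5 mm and 10.7 degrees, less where a joint would pass 70% of its speed; a pose out of reach is approached as far as the arm can. A call with a gripper value outside its range is refused whole. "jaw" is the finger opening in cm, from 0 to 8.54, set as the call begins (left out, the last holds). The fingers move at their own pace and stop on an object; "grip_force" is the grip in N (left out, the last holds). Time passes only in rows, so rows that do not move let the fingers close. It gives the time, the measured TCP pose, the force and the opening at its end, in the units of the state.
- arm.sense(): the state, without advancing time (a new reading comes with each control period).
- capture(name): name is "scene" or "top" or "wrist"; returns the picture (400x640x3 uint8, red, green, blue); there is no depth.
- camera_info(name): a dict with "fx", "fy", "cx", "cy" (pixels), "k1" (the pictures are not rectified: a ray, as slopes to the right and down, at radius r is drawn at 1 + k1 r^2 times it, then the intrinsics apply), "position" and "rotation" of the camera in the world. Camera axes: x right, y down, z forward; pixel columns grow to the right and rows downward; lengths in mm; the calibration is good to about 2 mm. A picture is of the moment at which its call begins: read the wrist's pose just before it. camera_info takes no time and is no camera call; for the wrist camera it gives the pose at the moment of the call.
- workorder.hand_in(): hands the job in, once; it reports no verdict.
Trained networks look in the newest picture that a camera, given by its name, has taken for a name from the list of things; names that differ only in an ending like _2 or _b are one class to them, and where a whole thing is asked for, a point or a joint stands for the part that bears it (a point fixed in the world has none). Each returns a list of dicts, best first, with "conf" (0 to 1); they miss things now and then, are a little off and sometimes report something else, mostly with a low value. They report only what shows in the picture. A call takes as long as a camera call. They do not tell look-alikes from the thing itself.
- spotter.find_in(camera, label): "bbox" ([left, top, right, bottom] in pixels, round what is visible of it).
- spotter.place_of(camera, label): "xy" ([column, row] in pixels: a listed point, or the origin of a listed thing).
The state is a dict: "time": time; "joints": joint angles; "qd": joint speeds; "joint_torque": joint torques, N m; "position": TCP position; "tool_rot": TCP orientation; "force": force on the tool from outside, world axes, zero at the start; "torque": the same for the moment, N m; "finger_gap": finger opening in mm.
Only numpy, scipy, OpenCV 4.12 (cv2) and the standard library are available. Lean on these libraries where they do the work, as an engineer would, in place of code of your own. Each camera call takes 0.05 s, during which the arm holds its last target.

### The job

Close the steel hasp on the front of the grey transit case flat over its staple. Then take the snap hook by its brass tag and clip it through the staple, pushing its sprung gate against the staple's bar until the bar is inside the hook and the gate has snapped shut behind it. Be gentle with the hook and the case, leave everything else on the bench where it is, and let go of the hook, leaving it clipped on.

Things in the scene. Friction and masses are not known exactly. Their poses are not given: they have to be found in the camera images.
- staple (a point): Centre of the vertical outer bar of the staple, a U-shaped eye of 6 mm steel wire standing out of the case's front through the hasp's slot. 20 mm are clear between its upper and lower leg. 50 mm above the bench. Axes as case. Along +x, the closed hasp's outer face is 16 mm from this point (13 mm clear gap behind the bar), the case's front face 19 mm.
- case: Grey transit case, fixed: 170 deep (x), 220 wide (y), 112 mm high, lid shut. Origin at the centre of its underside. x points from the front face (85 mm before the origin) to the back, square to the face; y to the left along the face as seen by one who faces it; z up. It stands sideways on the bench, its front turned to the robot's right; place and angle change each time.
- hasp (a joint): Hasp angle (rad): 0 = flat on the front face over the staple (closed), growing as it swings up and out of the face, 1.57 = level. Steel plate 56 wide, 3 thick, 85 mm long, on a level hinge line at the front face, 106 mm above the bench; 10 mm slot from 37 mm below the hinge, whole plate above it. Stiff hinge, stays where left: 2 to 3 N at 25 mm from the hinge.
- hasp_plate (a point): Middle of the hasp's outer face, 25 mm from the hinge line (above the slot when closed). Axes turn with the hasp; when closed: x through the plate into the case, y left along the hinge, z up.
- clip_tag (a point): Centre of the snap hook's brass tag, the place to hold it: 34 long (x), 18 wide (y), 12 mm thick (z), underside 6 mm below. Loose, lying flat before the case, nearer or farther. Axes follow the tag: x towards the hook, y to the gate side, z up. The hook turns very stiffly on the tag's rivet, 11 mm along x from here, and sits crooked by up to 0.3 rad either way. 80 to 160 g in all.
- clip: The snap hook with its tag; origin 6 mm under the tag's centre, axes as clip_tag. Hook: flat loop of 7 mm round steel, wire centre 3.5 mm up. With the hook straight, (x, y) in mm: its round end is an arc about the rivet (11, 0), outermost at x = 73.5; the nose wire ends at (68.6, 12), inner face at x = 65, outer side at y = 15.5; inside of the spine, opposite the gate, y = -15.
- gate (a joint): Angle of the sprung gate (rad): 0 = shut on the nose, growing as it is pushed inwards, at most 1.05. A 6 mm rod from its hinge (30, 12) to (61.5, 12) mm of clip, hook straight. 2 N at the tip opens it, 4 to 5 N wide open. Hook straight and nose close to a 6 mm bar, it slips off and snaps shut about 28 mm after first touch; some 2 mm further the bar meets the spine and the push turns firm.
- holder: Bystander: round steel movement holder, 52 mm across, 26 mm high. Origin at the centre of its underside. It and the snap hook may have changed places.
- loupe: Bystander: black eye loupe, 34 mm across, 26 mm high, standing on the case's lid, towards the back. Origin at the centre of its underside.
- blower: Bystander: rubber dust blower, 56 mm across, 95 mm high, standing. Origin at the centre of its underside.
- bell1: Bystander: ivory bell-shaped foot 52 mm across with a thin upright black rod, 104 mm high. Origin at the centre of its underside.
- bell2: Bystander: the same with a green rod.
- oilpot: Bystander: small oil pot with black lid, 38 mm across, 26 mm high. Origin at the centre of its underside.
- driver: Bystander: small screwdriver, 120 mm long, lying on the bench at the robot's right. Origin under its middle, x along it.
Things that resemble listed ones, but are neither listed nor needed, are in the scene too. What is shaped like the clip but blue is not meant.

How it is judged:
By the outcome, as a careful person would: the job done as asked, in the order asked, and still so for the second after the job is handed in, with the robot touching nothing.
It also fails if it takes over 70 s, if anything falls off the work surface, if the arm or the gripper's body presses on something with over 40 N, if the wrist force passes 120 N, or if a joint passes its speed limit or range.

## Working session

There is one attempt and no reset: what is moved stays moved. The work goes in short steps, Python scripts to look and compute and a tool call to move; the robot and the scene stay as the last step left them, time stands still between calls to the robot, and variables do not carry over. Pictures are saved under pics/ and viewed, and the job is handed in when it is done.

Besides the shell and the picture viewer there is one more tool, called after "Emit:" as name(argument=value, ...) on one line, values as JSON. send_rows: Moves the arm, as the interface text tells. Its arguments: {"type":"object","properties":{"motion":{"type":"array"},"jaw":{"type":"number"},"grip_force":{"type":"number"}},"required":["motion"]}

```bash
ls; mkdir -p pics; python3 - <<'E'
from rig import arm,capture,camera_info,spotter
import cv2
print(arm.sense())
for c in ["scene","top","wrist"]:
    im=capture(c); cv2.imwrite(f"pics/{c}0.png",im[:,:,::-1]); print(c,camera_info(c))
    for l in ["staple","case","hasp_plate","clip_tag","clip","holder","blower","bell1","oilpot","driver","loupe"]:
        print(l,[(d['conf'],d['xy']) for d in spotter.place_of(c,l)][:4])
print(arm.sense()['time'])
E
```

```text
pics
{'time': 0.0, 'joints': array([-1.23558709,  0.43523851,  0.02493997,  1.57408827, -0.01158754,
        1.13398489, -0.07510977]), 'qd': array([ 0.00147552, -0.0004498 , -0.00056634, -0.0010236 , -0.00063445,
        0.00064331, -0.00155078]), 'joint_torque': array([ 1.34569076e-03, -6.70464134e+01,  1.02599390e+00, -3.16214705e+01,
        1.56731915e-02,  1.20220371e-02,  1.86567297e-05]), 'position': array([264.79902241, 565.58361911, 230.51934841]), 'tool_rot': array([-1.01574275e-04,  2.17182054e-01,  9.76130798e-01, -7.80598930e-04]), 'force': array([-0.22030299,  0.09580255,  0.04593221]), 'torque': array([-0.02173793, -0.00642064, -0.00604412]), 'finger_gap': 85.74587942187688}
scene {'fx': 436.46426454897596, 'fy': 436.46426454897596, 'cx': 314.04903979104574, 'cy': 201.784832103304, 'k1': -0.07622203118487982, 'position': array([1260.87771136,  -29.50189659,  930.80060389]), 'rotation': array([-0.23606392,  0.69892635,  0.63619809, -0.22589327])}
staple [(0.89, [333.7, 197.5])]
case []
hasp_plate [(0.79, [335.1, 187.0])]
clip_tag [(0.81, [196.4, 269.4]), (0.62, [283.5,
[... 750 characters left out ...]
.5])]
clip [(0.75, [347.2, 231.0]), (0.65, [384.6, 189.6]), (0.47, [413.4, 156.7])]
holder [(0.51, [410.7, 247.2])]
blower [(0.7, [340.8, 146.9]), (0.7, [454.7, 199.7])]
bell1 [(0.86, [156.0, 245.9]), (0.6, [167.3, 201.4])]
oilpot [(0.62, [347.2, 272.7])]
driver [(0.54, [459.8, 200.8])]
loupe [(0.69, [224.6, 226.1])]
wrist {'fx': 359.3788013328464, 'fy': 359.3788013328464, 'cx': 321.8121136501408, 'cy': 197.98879492152497, 'k1': -0.05495372982482059, 'position': array([200.52938396, 596.03109775, 374.12795903]), 'rotation': array([0.11803818, 0.83566166, 0.53101901, 0.0758643 ])}
staple []
case []
hasp_plate []
clip_tag []
clip []
holder []
blower []
bell1 []
oilpot []
driver []
loupe []
1.8
```

```bash
python3 - <<'E'
import cv2
for c,(x0,y0,x1,y1) in dict(scene=(130,120,530,340),top=(130,100,500,320)).items():
    im=cv2.imread(f"pics/{c}0.png")[y0:y1,x0:x1]
    cv2.imwrite(f"pics/{c}0z.png",cv2.resize(im,None,fx=2,fy=2,interpolation=cv2.INTER_CUBIC))
E
```

```text
(no output)
```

View pics/scene0z.png

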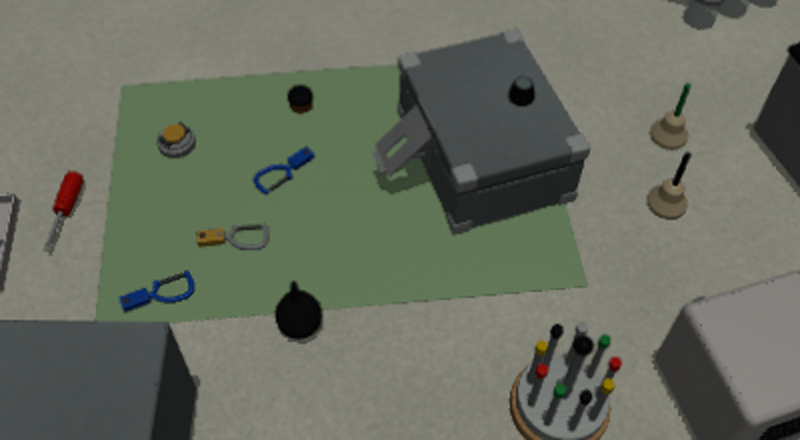

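View pics/top0z.png

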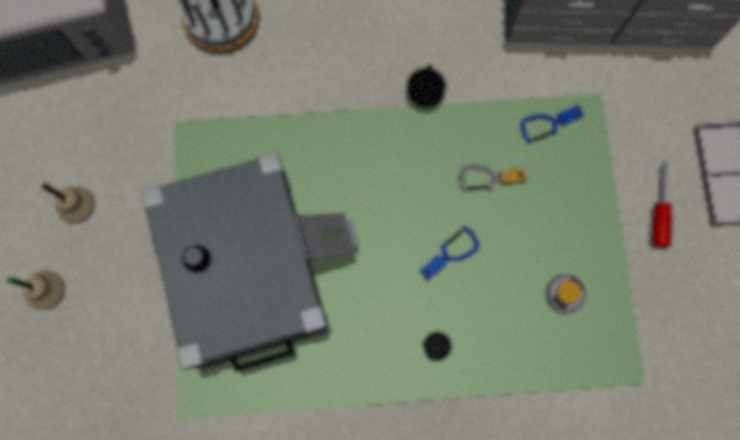

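```bash
ls pics
```

```text
scene0.png
scene0z.png
top0.png
top0z.png
wrist0.png
```

```bash
cat > h.py <<'E'
import numpy as np, cv2
from scipy.spatial.transform import Rotation as R
def Rq(q): q=np.asarray(q); return R.from_quat([q[1],q[2],q[3],q[0]]).as_matrix()
def ray(ci,px):
    K=np.array([[ci['fx'],0,ci['cx']],[0,ci['fy'],ci['cy']],[0,0,1]])
    x=np.array([(px[0]-ci['cx'])/ci['fx'],(px[1]-ci['cy'])/ci['fy']]); u=x.copy()
    for _ in range(20): u=x/(1+ci['k1']*(u@u))
    return Rq(ci['rotation'])@np.array([u[0],u[1],1])
def onz(ci,px,z):
    d=ray(ci,px); p=np.asarray(ci['position']); return p+d*(z-p[2])/d[2]
def proj(ci,P):
    c=Rq(ci['rotation']).T@(np.asarray(P,float)-ci['position']); u=c[:2]/c[2]; u=u*(1+ci['k1']*(u@u))
    return np.array([ci['cx']+ci['fx']*u[0],ci['cy']+ci['fy']*u[1]])
E
python3 - <<'E'
from h import *
from rig import camera_info
np.set_printoptions(precision=1,suppress=True)
t=camera_info('top');s=camera_info('scene')
Z=lambda x,y:(130+x/2,100+y/2)
S=lambda x,y:(130+x/2,120+y/2)
print('top corners',[onz(t,Z(*p),112) for p in [(143,188),(279,155),(328,330),(187,367)]])
print('scene corners',[onz(s,S(*p),112) for p in [(400,55),(520,32),(587,150),(450,190)]])
for n,p,q,z in [('tag',(514,176),(210,237),6),('loopfar',(459,179),(270,236),3.5),('loopnear',(494,178),(230,237),3.5),('blue',(432,268),(302,157),6),('holder',(566,294),(176,138),13),('blower',(426,90),(299,316),50),('oil',(437,346),(300,98),13),('hasp tip a',(345,215),(378,160),60),('blue2',(570,116),(135,299),6)]:
    print(n,onz(t,Z(*p),z),onz(s,S(*q),z))
E
```

```text
top corners [array([625.3, 277.2, 112. ]), array([655.3, 111.1, 112. ]), array([438.9,  63.4, 112. ]), array([409., 227., 112.])]
scene corners [array([441.9,  72.9, 112. ]), array([414.6, 239.5, 112. ]), array([625.3, 279.6, 112. ]), array([668. , 106.2, 112. ])]
tag [ 635.7 -196.2    6. ] [ 634.4 -190.     6. ]
loopfar [ 637.5 -121.2    3.5] [ 638.6 -113.9    3.5]
loopnear [ 635.5 -169.1    3.5] [ 635.2 -164.9    3.5]
blue [517.8 -73.1   6. ] [516.1 -67.8   6. ]
holder [ 470.1 -243.9   13. ] [ 470.6 -239.6   13. ]
blower [751.7 -82.9  50. ] [781.6 -79.1  50. ]
oil [415.9 -69.7  13. ] [413.9 -65.9  13. ]
hasp tip a [585.8  36.2  60. ] [574.2  30.7  60. ]
blue2 [ 716.2 -284.     6. ] [ 716.2 -279.7    6. ]
```

```bash
cat >> h.py <<'E'
def plan(st,P,yaw):
    """world target P (TCP) with tool down, tool-x at world yaw deg. Rotation rest first, then shift in that frame (cm)"""
    Rc=Rq(st['tool_rot']); y=np.radians(yaw)
    Rt=np.array([[np.cos(y),np.sin(y),0],[np.sin(y),-np.cos(y),0],[0,0,-1]]).T
    Rt=np.column_stack([[np.cos(y),np.sin(y),0],[np.sin(y),-np.cos(y),0],[0,0,-1]])
    rv=np.degrees(R.from_matrix(Rc.T@Rt).as_rotvec())
    d=np.asarray(P)-st['position']
    return rv, Rt.T@d/10, Rc.T@d/10
E
python3 - <<'E'
from h import *
from rig import arm,camera_info
np.set_printoptions(precision=3,suppress=True)
w=camera_info('wrist');st=arm.sense()
print('cam axis in tool',Rq(st['tool_rot']).T@Rq(w['rotation']),Rq(st['tool_rot']).T@(w['position']-st['position']))
for r in plan(st,[610,-60,290],100): print(r)
E
```

```text
cam axis in tool [[-0.001 -0.961 -0.278]
 [ 1.    -0.001  0.001]
 [-0.001 -0.278  0.961]] [  71.087   -0.198 -142.822]
[ 0.001 -0.001 54.911]
[-67.647  23.105  -5.869]
[-57.793 -42.07   -5.871]
```

Emit:
send_rows(motion=[{"az": 10, "dz": -1}, {"az": 10, "dz": -1}, {"az": 10, "dz": -1}, {"az": 10, "dz": -1}, {"az": 10, "dz": -1}, {"az": 5, "dz": -1}, {"dx": -4, "dy": 1.4}, {"dx": -4, "dy": 1.4}])

```text
invalid input at $.motion[0]: expected keys dx, dy, dz, ax, ay, az
```

Emit:
send_rows(motion=[{"dx": -5, "dy": 1.7}, {"dx": -5, "dy": 1.7}, {"dx": -5, "dy": 1.7}, {"dx": -5, "dy": 1.7}, {"dx": -5, "dy": 1.7}, {"dx": -5, "dy": 1.7}, {"dx": -5, "dy": 1.7}, {"dx": -5, "dy": 1.7}])

```text
invalid input at $.motion[0]: expected keys dx, dy, dz, ax, ay, az
```

Emit:
send_rows(motion=[{"dx": -5, "dy": 1.7}, {"dx": -5, "dy": 1.7}, {"dx": -5, "dy": 1.7}, {"dx": -4.5, "dy": 1.7}, {}], jaw=0)

```text
invalid input at $.motion[0]: expected keys dx, dy, dz, ax, ay, az
```

```bash
python3 - <<'E'
from h import *
from rig import arm,capture,camera_info,spotter
np.set_printoptions(precision=2,suppress=True)
st=arm.sense();print(st['time'],st['position'],st['tool_rot'],st['joints'],st['force'],st['finger_gap'])
import json
w=camera_info('wrist');im=capture('wrist'); cv2.imwrite("pics/w1.png",im[:,:,::-1])
json.dump({k:(v.tolist() if hasattr(v,'tolist') else v) for k,v in w.items()},open('w1.json','w'))
for l,z in dict(staple=50,hasp_plate=90,clip_tag=6,clip=0,holder=0).items():
    for d in spotter.place_of('wrist',l)[:3]: print(l,d['conf'],d['xy'],onz(w,d['xy'],z))
for r in plan(st,[610,-60,290],100): print(r)
E
```

```text
1.8 [265.   566.07 231.31] [0.   0.22 0.98 0.  ] [-1.24  0.43  0.03  1.57 -0.01  1.13 -0.08] [-0.33 -0.1  -0.14] 85.77418016773352
[ 0.   -0.   54.91]
[-67.65  23.1   -5.87]
[-57.79 -42.07  -5.87]
```

View pics/w1.png

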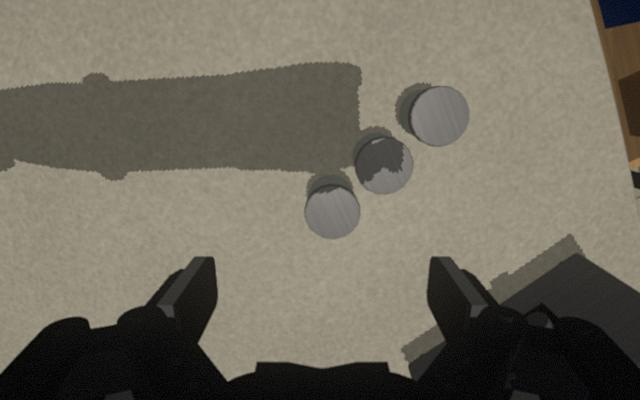

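Emit:
send_rows(motion=[{"dx": 0, "dy": 0, "dz": -1, "ax": 0, "ay": 0, "az": 10}, {"dx": 0, "dy": 0, "dz": -1, "ax": 0, "ay": 0, "az": 10}, {"dx": 0, "dy": 0, "dz": -1, "ax": 0, "ay": 0, "az": 10}, {"dx": 0, "dy": 0, "dz": -1, "ax": 0, "ay": 0, "az": 10}, {"dx": 0, "dy": 0, "dz": -1, "ax": 0, "ay": 0, "az": 10}, {"dx": 0, "dy": 0, "dz": -1, "ax": 0, "ay": 0, "az": 5}, {"dx": -4, "dy": 1.4, "dz": 0, "ax": 0, "ay": 0, "az": 0}, {"dx": -4, "dy": 1.4, "dz": 0, "ax": 0, "ay": 0, "az": 0}])

```text
time: 3.1
position: [306.6, 491.5, 291.3]
tool_rot: [0.0, 0.643, 0.766, 0.0]
force: [-0.0, 0.6, 0.4]
finger_gap: 85.4
```

Emit:
send_rows(motion=[{"dx": -5, "dy": 1.7, "dz": 0, "ax": 0, "ay": 0, "az": 0}, {"dx": -5, "dy": 1.7, "dz": 0, "ax": 0, "ay": 0, "az": 0}, {"dx": -5, "dy": 1.7, "dz": 0, "ax": 0, "ay": 0, "az": 0}, {"dx": -5, "dy": 1.7, "dz": 0, "ax": 0, "ay": 0, "az": 0}, {"dx": -5, "dy": 1.7, "dz": 0, "ax": 0, "ay": 0, "az": 0}, {"dx": -5, "dy": 1.7, "dz": 0, "ax": 0, "ay": 0, "az": 0}, {"dx": -5, "dy": 1.7, "dz": 0, "ax": 0, "ay": 0, "az": 0}, {"dx": -5, "dy": 1.7, "dz": 0, "ax": 0, "ay": 0, "az": 0}])

```text
time: 4.1
position: [509.8, 120.0, 291.6]
tool_rot: [0.0, 0.643, 0.766, 0.0]
force: [0.7, 1.4, 0.3]
finger_gap: 85.0
```

Emit:
send_rows(motion=[{"dx": -5, "dy": 1.7, "dz": 0, "ax": 0, "ay": 0, "az": 0}, {"dx": -5, "dy": 1.7, "dz": 0, "ax": 0, "ay": 0, "az": 0}, {"dx": -5, "dy": 1.7, "dz": 0, "ax": 0, "ay": 0, "az": 0}, {"dx": -4.5, "dy": 1.7, "dz": 0, "ax": 0, "ay": 0, "az": 0}, {"dx": 0, "dy": 0, "dz": 0, "ax": 0, "ay": 0, "az": 0}, {"dx": 0, "dy": 0, "dz": 0, "ax": 0, "ay": 0, "az": 0}], jaw=0)

```text
time: 4.85
position: [609.6, -58.5, 291.0]
tool_rot: [-0.0, 0.643, 0.766, 0.0]
force: [0.5, 0.2, -0.1]
finger_gap: 0.0
```

```bash
cat > look.py <<'E'
import sys,json
from h import *
from rig import arm,capture,camera_info,spotter
np.set_printoptions(precision=2,suppress=True)
def look(n,labels):
    st=arm.sense();print(st['time'],st['position'],st['tool_rot'],st['joints'],st['force'],st['finger_gap'])
    w=camera_info('wrist');im=capture('wrist'); cv2.imwrite(f"pics/{n}.png",im[:,:,::-1])
    json.dump({k:(v.tolist() if hasattr(v,'tolist') else v) for k,v in w.items()},open(f'{n}.json','w'))
    for l,z in labels.items():
        for d in spotter.place_of('wrist',l)[:3]: print(l,d['conf'],d['xy'],onz(w,d['xy'],z))
    return st,w
E
python3 - <<'E'
from look import *
st,w=look('w1',dict(staple=50,hasp_plate=90,clip_tag=6,clip=0,holder=0))
for r in plan(st,[610,-60,290],100): print(r)
E
```

```text
4.85 [609.56 -58.47 291.04] [-0.    0.64  0.77  0.  ] [-0.38  0.4   0.56  1.55 -0.22  1.26  0.39] [ 0.51  0.19 -0.14] 0.000937176308862323
staple 0.87 [292.1, 21.6] [556.06  75.61  50.  ]
hasp_plate 0.95 [287.4, 15.5] [555.46  73.16  90.  ]
clip_tag 0.7 [243.2, 153.7] [515.69 -71.81   6.  ]
clip 0.77 [242.5, 153.7] [513.7  -73.12   0.  ]
holder 0.66 [201.5, 269.7] [ 476.28 -238.42    0.  ]
[-0.03 -0.04 -0.09]
[-0.16  0.02  0.1 ]
[-0.16  0.02  0.1 ]
```

View pics/w1.png

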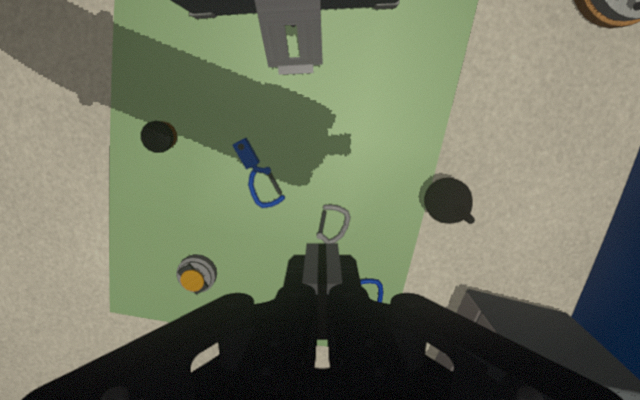

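```bash
cat >> h.py <<'E'
def tri(obs):
    A=np.zeros((3,3));b=np.zeros(3)
    for ci,px in obs:
        d=ray(ci,px);d/=np.linalg.norm(d);M=np.eye(3)-np.outer(d,d);A+=M;b+=M@np.asarray(ci['position'])
    X=np.linalg.solve(A,b); return X,[np.linalg.norm(proj(ci,X)-px) for ci,px in obs]
E
python3 - <<'E'
from look import *
t=camera_info('top');s=camera_info('scene');w=json.load(open('w1.json'))
for n,a,b,c in [('tip+x',(130+345/2,100+215/2),(322,68),None),('tip-x',(130+355/2,100+255/2),(277,72),None),('staple',(287.6,219.5),(292.1,21.6),(333.7,197.5)),('plate',(288,219.3),(287.4,15.5),(335.1,187))]:
    o=[(t,a),(w,b)]+([(s,c)] if c else [])
    print(n,*tri(o))
print(onz(t,(287.6,219.5),50),onz(s,(333.7,197.5),50))
im=cv2.imread('pics/top0.png')[150:300,180:320];cv2.imwrite('pics/a.png',cv2.resize(im,None,fx=5,fy=5,interpolation=cv2.INTER_CUBIC)[:600])
E
```

```text
tip+x [592.26  37.72  31.99] [np.float64(0.3599904810108342), np.float64(0.9269854266003025)]
tip-x [542.6   27.54   5.78] [np.float64(0.0015165648918259165), np.float64(0.0036838816697339293)]
staple [558.2   74.29  47.18] [np.float64(1.10293299157536), np.float64(3.1793232085858163), np.float64(1.587709435685128)]
plate [554.03  73.91  82.15] [np.float64(0.2845369685981061), np.float64(0.9498633691722073), np.float64(0.05724879967083236)]
[559.42  76.37  50.  ] [561.95  69.93  50.  ]
```

View pics/a.png

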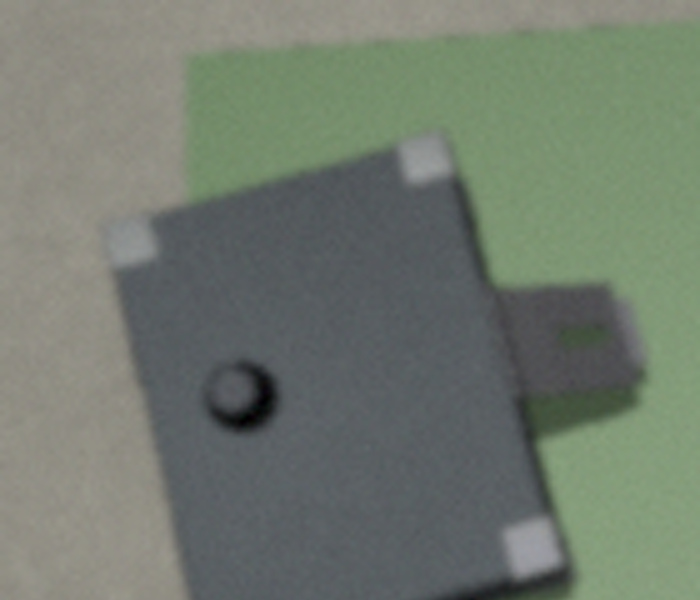

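```bash
python3 - <<'E'
from look import *
for r in plan(arm.sense(),[566.5,30,84],102): print(r)
E
```

```text
[ 0.02 -0.03 -2.  ]
[ 9.49 -2.39 20.75]
[ 9.39 -2.72 20.75]
```

Emit:
send_rows(motion=[{"dx": 4.7, "dy": -1.35, "dz": 0, "ax": 0, "ay": 0, "az": 0}, {"dx": 4.7, "dy": -1.35, "dz": 0, "ax": 0, "ay": 0, "az": -2}, {"dx": 0, "dy": 0, "dz": 4.1, "ax": 0, "ay": 0, "az": 0}, {"dx": 0, "dy": 0, "dz": 4.1, "ax": 0, "ay": 0, "az": 0}, {"dx": 0, "dy": 0, "dz": 4.1, "ax": 0, "ay": 0, "az": 0}, {"dx": 0, "dy": 0, "dz": 4.1, "ax": 0, "ay": 0, "az": 0}, {"dx": 0, "dy": 0, "dz": 4.3, "ax": 0, "ay": 0, "az": 0}, {"dx": 0, "dy": 0, "dz": 0, "ax": 0, "ay": 0, "az": 0}])

```text
time: 6.15
position: [564.6, 29.3, 82.1]
tool_rot: [-0.002, 0.63, 0.777, -0.002]
force: [0.5, 0.0, 0.4]
finger_gap: -0.0
```

```bash
python3 - <<'E'
from look import *
look('w2',dict(staple=50,hasp_plate=85))
im=capture('scene')[130:280,280:440,::-1];cv2.imwrite('pics/s2.png',cv2.resize(im,None,fx=4,fy=4,interpolation=cv2.INTER_CUBIC))
E
```

```text
6.15 [564.6   29.34  82.07] [-0.    0.63  0.78 -0.  ] [-0.46  0.54  0.45  1.9  -0.32  0.78  0.37] [0.55 0.03 0.42] -0.005845144030182327
hasp_plate 0.87 [323.4, 162.8] [555.53  73.3   85.  ]
```

View pics/w2.png

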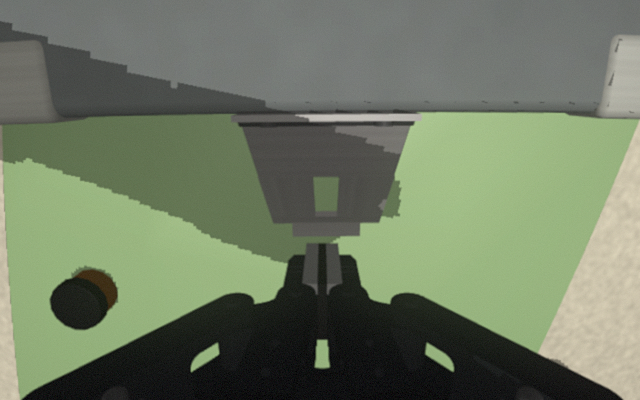

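View pics/s2.png

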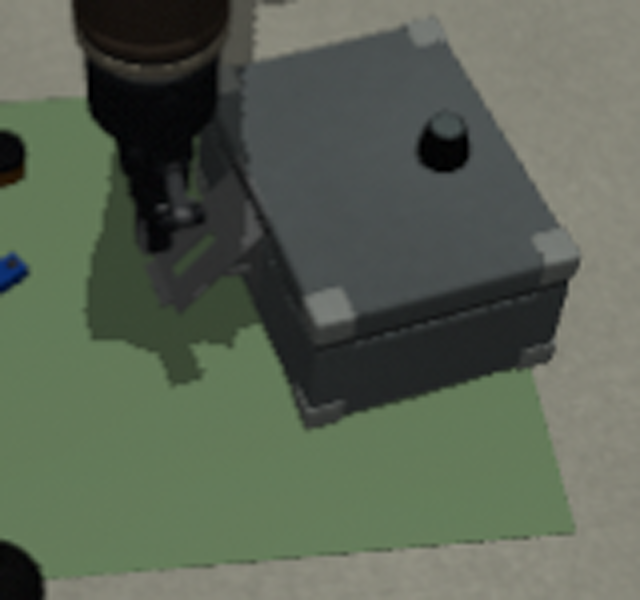

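Emit:
send_rows(motion=[{"dx": 1, "dy": 0, "dz": 0, "ax": 0, "ay": 0, "az": 0}, {"dx": 1, "dy": 0, "dz": 0, "ax": 0, "ay": 0, "az": 0}, {"dx": 0.5, "dy": 0, "dz": 0, "ax": 0, "ay": 0, "az": 0}, {"dx": 0.5, "dy": 0, "dz": 0, "ax": 0, "ay": 0, "az": 0}, {"dx": 0.4, "dy": 0, "dz": 0, "ax": 0, "ay": 0, "az": 0}])

```text
time: 6.98
position: [559.9, 62.4, 84.3]
tool_rot: [0.0, 0.63, 0.777, -0.0]
force: [0.2, -1.3, 0.3]
finger_gap: -0.1
```

Emit:
send_rows(motion=[{"dx": 0.4, "dy": 0, "dz": 0, "ax": 0, "ay": 0, "az": 0}, {"dx": 0.3, "dy": 0, "dz": 0, "ax": 0, "ay": 0, "az": 0}, {"dx": 0.2, "dy": 0, "dz": 0, "ax": 0, "ay": 0, "az": 0}])

```text
time: 7.35
position: [558.1, 70.9, 84.3]
tool_rot: [0.0, 0.63, 0.777, -0.0]
force: [0.7, -3.0, -0.7]
finger_gap: 0.5
```

```bash
python3 - <<'E'
from look import *
look('w3',dict(staple=50,hasp_plate=85))
E
```

```text
7.35 [558.1   70.85  84.29] [ 0.    0.63  0.78 -0.  ] [-0.54  0.53  0.45  1.92 -0.32  0.77  0.29] [ 0.72 -3.05 -0.7 ] 0.4635760186689751
hasp_plate 0.82 [319.3, 242.9] [554.56  80.17  85.  ]
```

View pics/w3.png

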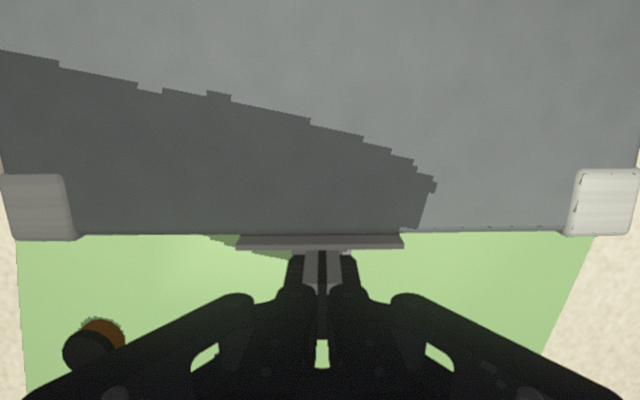

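Emit:
send_rows(motion=[{"dx": 0.2, "dy": 0, "dz": 0, "ax": 0, "ay": 0, "az": 0}, {"dx": 0.2, "dy": 0, "dz": 0, "ax": 0, "ay": 0, "az": 0}])

```text
time: 7.75
position: [557.2, 74.7, 84.3]
tool_rot: [0.0, 0.63, 0.777, -0.0]
force: [0.7, -3.3, -2.4]
finger_gap: 0.1
```

Emit:
send_rows(motion=[{"dx": 0.1, "dy": 0, "dz": 0, "ax": 0, "ay": 0, "az": 0}])

```text
time: 7.88
position: [556.9, 76.0, 84.2]
tool_rot: [-0.0, 0.63, 0.777, -0.0]
force: [0.0, -4.1, -2.4]
finger_gap: 0.3
```

Emit:
send_rows(motion=[{"dx": 0.1, "dy": 0, "dz": 0, "ax": 0, "ay": 0, "az": 0}])

```text
time: 8.0
position: [556.7, 76.9, 84.2]
tool_rot: [0.0, 0.63, 0.777, -0.0]
force: [1.1, -3.8, -2.3]
finger_gap: -0.1
```

Emit:
send_rows(motion=[{"dx": 0.1, "dy": 0, "dz": 0, "ax": 0, "ay": 0, "az": 0}, {"dx": 0.1, "dy": 0, "dz": 0, "ax": 0, "ay": 0, "az": 0}])

```text
time: 8.25
position: [556.4, 78.9, 84.2]
tool_rot: [0.0, 0.63, 0.777, -0.0]
force: [0.2, -3.8, -3.2]
finger_gap: -0.1
```

Emit:
send_rows(motion=[{"dx": 0.1, "dy": 0, "dz": 0, "ax": 0, "ay": 0, "az": 0}])

```text
time: 8.38
position: [556.2, 79.8, 84.2]
tool_rot: [0.0, 0.63, 0.777, -0.0]
force: [1.5, -5.5, -4.6]
finger_gap: 0.1
```

Emit:
send_rows(motion=[{"dx": 0.1, "dy": 0, "dz": 0, "ax": 0, "ay": 0, "az": 0}])

```text
time: 8.5
position: [556.1, 79.9, 84.2]
tool_rot: [0.0, 0.63, 0.776, -0.0]
force: [2.0, -9.1, -4.0]
finger_gap: -0.2
```

Emit:
send_rows(motion=[{"dx": 0.1, "dy": 0, "dz": 0, "ax": 0, "ay": 0, "az": 0}])

```text
time: 8.62
position: [556.1, 79.9, 84.2]
tool_rot: [0.001, 0.631, 0.776, -0.001]
force: [3.8, -11.1, -5.0]
finger_gap: -0.0
```

Emit:
send_rows(motion=[{"dx": 0, "dy": 0, "dz": 0, "ax": 0, "ay": 0, "az": 0}, {"dx": -1, "dy": 0, "dz": 0, "ax": 0, "ay": 0, "az": 0}, {"dx": -3, "dy": 0, "dz": 0, "ax": 0, "ay": 0, "az": 0}, {"dx": -3, "dy": 0, "dz": -2, "ax": 0, "ay": 0, "az": 0}, {"dx": -3, "dy": 0, "dz": -2, "ax": 0, "ay": 0, "az": 0}, {"dx": 0, "dy": 0, "dz": 0, "ax": 0, "ay": 0, "az": 0}])

```text
time: 9.38
position: [578.0, -18.5, 126.3]
tool_rot: [0.001, 0.631, 0.776, 0.001]
force: [-0.1, 0.8, -0.9]
finger_gap: 0.3
```

```bash
python3 - <<'E'
from look import *
look('w4',dict(staple=50,hasp_plate=81))
im=capture('scene')[130:280,280:440,::-1];cv2.imwrite('pics/s4.png',cv2.resize(im,None,fx=4,fy=4,interpolation=cv2.INTER_CUBIC))
s=camera_info('scene')
for l,z in dict(staple=50,hasp_plate=81).items():
    for d in spotter.place_of('scene',l)[:3]: print(l,d['conf'],d['xy'],onz(s,d['xy'],z))
E
```

```text
9.375 [578.   -18.54 126.29] [0.   0.63 0.78 0.  ] [-0.4   0.49  0.48  1.84 -0.29  0.87  0.42] [-0.1   0.82 -0.94] 0.28168986057930967
staple 0.64 [318.6, 48.6] [556.58  75.48  50.  ]
hasp_plate 0.65 [314.9, 5.1] [551.74  90.96  81.  ]
staple 0.81 [332.5, 195.7] [555.7   67.53  50.  ]
hasp_plate 0.78 [338.9, 189.0] [560.49  82.73  81.  ]
hasp_plate 0.73 [164.9, 229.5] [ 643.3  -346.41   81.  ]
```

View pics/w4.png

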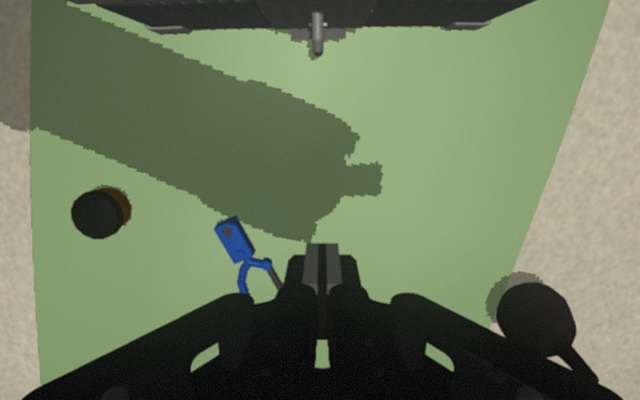

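View pics/s4.png

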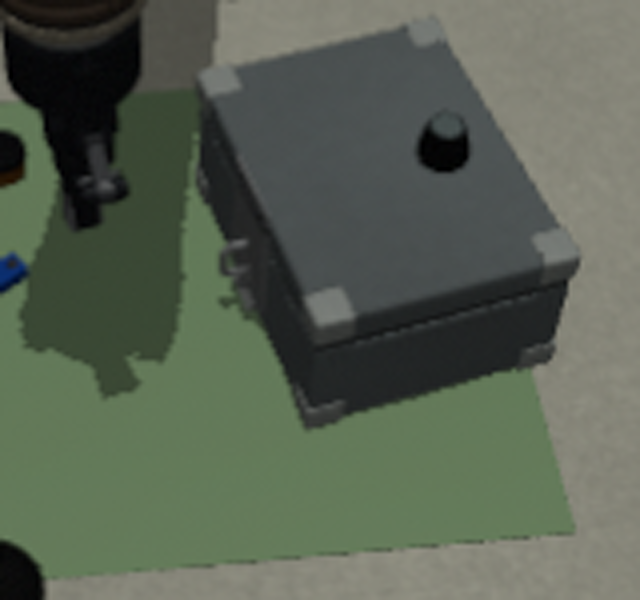

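```bash
python3 - <<'E'
from look import *
for r in plan(arm.sense(),[634,-170,200],95): print(r)
E
```

```text
[-0.06 -0.05  7.01]
[-15.98   4.43  -7.63]
[-16.4    2.44  -7.65]
```

Emit:
send_rows(motion=[{"dx": -2, "dy": 0.3, "dz": -3.6, "ax": 0, "ay": 0, "az": 0}, {"dx": -3, "dy": 0.4, "dz": -2, "ax": 0, "ay": 0, "az": 0}, {"dx": -3.5, "dy": 0.5, "dz": -2, "ax": 0, "ay": 0, "az": 0}, {"dx": -4, "dy": 0.6, "dz": 0, "ax": 0, "ay": 0, "az": 0}, {"dx": -3.9, "dy": 0.6, "dz": 0, "ax": 0, "ay": 0, "az": 7}, {"dx": 0, "dy": 0, "dz": 0, "ax": 0, "ay": 0, "az": 0}, {"dx": 0, "dy": 0, "dz": 0, "ax": 0, "ay": 0, "az": 0}], jaw=4)

```text
time: 10.55
position: [633.6, -170.1, 199.6]
tool_rot: [-0.001, 0.675, 0.737, -0.0]
force: [0.3, 1.0, -0.2]
finger_gap: 39.9
```

```bash
python3 - <<'E'
from look import *
look('w5',dict(clip_tag=6,clip=0))
im=cv2.imread('pics/w5.png')[60:260,220:420];cv2.imwrite('pics/w5z.png',cv2.resize(im,None,fx=3,fy=3,interpolation=cv2.INTER_CUBIC))
E
```

```text
10.55 [ 633.59 -170.13  199.59] [-0.    0.68  0.74 -0.  ] [-0.17  0.55  0.54  1.56 -0.31  1.12  0.54] [ 0.26  1.03 -0.15] 39.88886299354362
clip_tag 0.95 [321.3, 191.0] [ 634.16 -189.09    6.  ]
clip_tag 0.81 [199.8, 52.7] [515.99 -72.15   6.  ]
clip 0.82 [322.7, 189.9] [ 635.57 -189.44    0.  ]
clip 0.66 [158.1, 222.2] [ 470.71 -238.07    0.  ]
clip 0.6 [202.6, 52.3] [516.55 -71.12   0.  ]
```

View pics/w5.png

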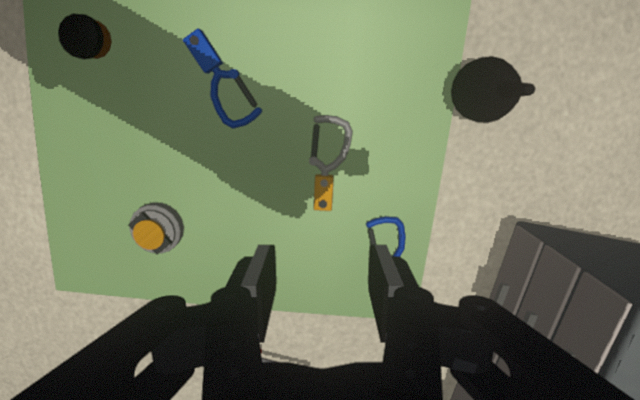

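View pics/w5z.png

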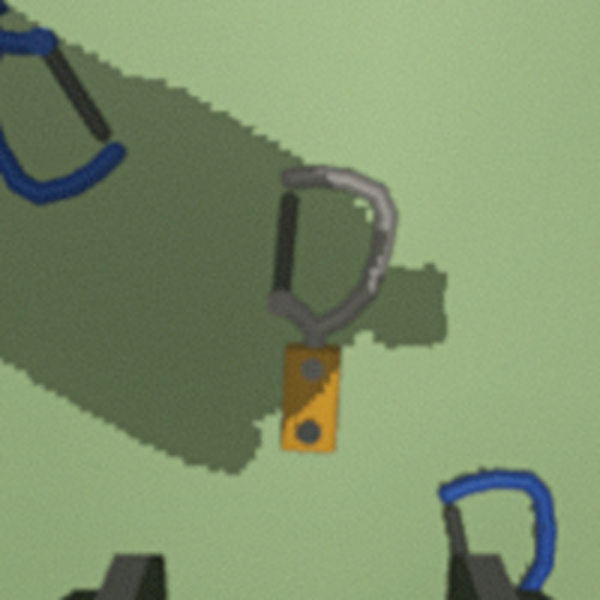

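```bash
python3 - <<'E'
from look import *
w=json.load(open('w5.json'))
Z=lambda p:(220+p[0]/3,60+p[1]/3)
f=lambda p,z:onz(w,Z(p),z)
c=[f(p,12) for p in [(285,345),(341,347),(335,453),(281,450)]]
C=np.mean(c,0);print('corners',c,C)
dirv=(c[0]+c[1]-c[2]-c[3])/2;print('len',np.linalg.norm(dirv),'wid',np.linalg.norm(c[0]-c[1]),np.linalg.norm(c[2]-c[3]),'yaw',np.degrees(np.arctan2(dirv[1],dirv[0])))
r=f((313,369),12);r2=f((308,432),12);print('rivets',r,r2,np.degrees(np.arctan2(*(r-r2)[[1,0]])))
g0=f((280,299),3.5);g1=f((290,196),3.5);print('gate',g0,g1,np.linalg.norm(g1-g0),np.degrees(np.arctan2(*(g1-g0)[[1,0]])))
top=f((340,168),3.5);n=f((287,179),3.5)
print('arc top from rivet',np.linalg.norm((top-r)[:2]),'nose rel rivet',n-r)
v=(n-r)[:2];print('nose dist(59.2..)',np.linalg.norm(v),'hook yaw by nose',np.degrees(np.arctan2(v[1],v[0])-np.arctan2(12,57.6)))
v=(g1-r)[:2];print('gate tip',np.linalg.norm(v),np.hypot(50.5,12),'yaw',np.degrees(np.arctan2(v[1],v[0])-np.arctan2(12,50.5)))
v=(g0-r)[:2];print('gate base',np.linalg.norm(v),np.hypot(19,12),'yaw',np.degrees(np.arctan2(v[1],v[0])-np.arctan2(12,19)))
print('blue',f((442,492),3))
E
```

```text
corners [array([ 626.79, -172.52,   12.  ]), array([ 644.33, -171.63,   12.  ]), array([ 645.75, -206.55,   12.  ]), array([ 628.34, -207.06,   12.  ])] [ 636.3  -189.44   12.  ]
len 34.76575529358388 wid 17.55771495399241 17.42548294942955 yaw 92.44993833631372
rivets [ 636.22 -179.45   12.  ] [ 636.47 -200.26   12.  ] 90.6885539073734
gate [ 623.98 -159.64    3.5 ] [ 624.45 -127.2     3.5 ] 32.43925604703777 89.16212077733226
arc top from rivet 62.14311423027982 nose rel rivet [-13.12  57.33  -8.5 ]
nose dist(59.2..) 58.813727480958335 hook yaw by nose 91.11927082560875
gate tip 53.555722421018594 51.906165337077255 yaw 89.32092128368897
gate base 23.286770345020585 22.47220505424423 yaw 89.42659354880738
blue [ 683.27 -220.02    3.  ]
```

```bash
python3 - <<'E'
from look import *
for r in plan(arm.sense(),[636.3,-190,30],92): print(r)
E
```

```text
[-0.01 -0.06  3.07]
[-2.04  0.18 17.01]
[-2.07  0.07 17.01]
```

Emit:
send_rows(motion=[{"dx": -2.07, "dy": 0.07, "dz": 3, "ax": 0, "ay": 0, "az": 3}, {"dx": 0, "dy": 0, "dz": 4, "ax": 0, "ay": 0, "az": 0}, {"dx": 0, "dy": 0, "dz": 4, "ax": 0, "ay": 0, "az": 0}, {"dx": 0, "dy": 0, "dz": 4, "ax": 0, "ay": 0, "az": 0}, {"dx": 0, "dy": 0, "dz": 2, "ax": 0, "ay": 0, "az": 0}, {"dx": 0, "dy": 0, "dz": 0, "ax": 0, "ay": 0, "az": 0}], jaw=3, grip_force=40)

```text
time: 11.45
position: [635.6, -191.3, 29.5]
tool_rot: [-0.001, 0.695, 0.719, -0.0]
force: [-0.3, 0.2, 0.8]
finger_gap: 30.3
```

```bash
python3 - <<'E'
from look import *
st,w=look('w6',dict(clip_tag=6))
for r in plan(st,[636.3,-190,3],92): print(r)
E
```

```text
11.45 [ 635.64 -191.27   29.49] [-0.    0.69  0.72 -0.  ] [-0.08  0.74  0.46  1.68 -0.43  0.82  0.61] [-0.27  0.17  0.77] 30.264817328783703
clip_tag 0.95 [324.1, 240.6] [ 636.22 -190.54    6.  ]
clip_tag 0.71 [455.7, 390.9] [ 716.69 -283.33    6.  ]
[-0.11 -0.05 -0.04]
[0.12 0.07 2.65]
[0.12 0.08 2.65]
```

View pics/w6.png

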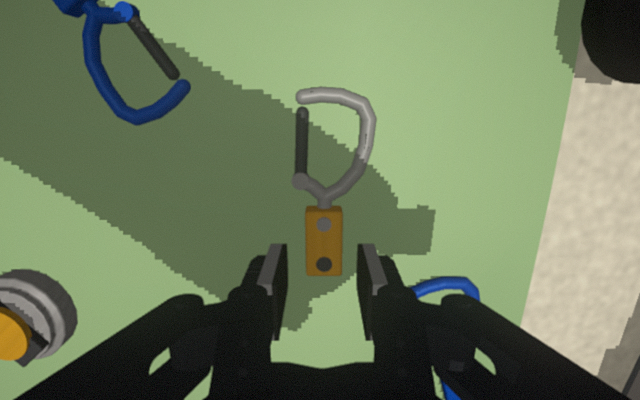

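Emit:
send_rows(motion=[{"dx": 0.12, "dy": 0.08, "dz": 1.5, "ax": 0, "ay": 0, "az": 0}, {"dx": 0, "dy": 0, "dz": 0.8, "ax": 0, "ay": 0, "az": 0}, {"dx": 0, "dy": 0, "dz": 0.4, "ax": 0, "ay": 0, "az": 0}, {"dx": 0, "dy": 0, "dz": 0, "ax": 0, "ay": 0, "az": 0}])

```text
time: 12.05
position: [636.7, -190.9, 2.9]
tool_rot: [-0.0, 0.695, 0.719, -0.0]
force: [0.1, 0.3, -0.4]
finger_gap: 29.9
```

Emit:
send_rows(motion=[{"dx": 0, "dy": 0, "dz": 0, "ax": 0, "ay": 0, "az": 0}, {"dx": 0, "dy": 0, "dz": 0, "ax": 0, "ay": 0, "az": 0}, {"dx": 0, "dy": 0, "dz": 0, "ax": 0, "ay": 0, "az": 0}, {"dx": 0, "dy": 0, "dz": 0, "ax": 0, "ay": 0, "az": 0}], jaw=1, grip_force=40)

```text
time: 12.55
position: [637.2, -191.0, 3.6]
tool_rot: [0.0, 0.695, 0.719, 0.0]
force: [-0.2, -0.4, 3.2]
finger_gap: 16.7
```

Emit:
send_rows(motion=[{"dx": 0, "dy": 0, "dz": -1, "ax": 0, "ay": 0, "az": 0}, {"dx": 0, "dy": 0, "dz": -2, "ax": 0, "ay": 0, "az": 0}, {"dx": 0, "dy": 0, "dz": -3, "ax": 0, "ay": 0, "az": 0}, {"dx": 0, "dy": 0, "dz": -3, "ax": 0, "ay": 0, "az": 0}, {"dx": 0, "dy": 0, "dz": 0, "ax": 0, "ay": 0, "az": 0}])

```text
time: 13.18
position: [638.8, -191.7, 97.2]
tool_rot: [0.002, 0.695, 0.719, 0.001]
force: [0.3, 0.9, -1.8]
finger_gap: 16.7
```

```bash
python3 - <<'E'
from look import *
st,w=look('w7',dict(clip_tag=93))
im=cv2.imread('pics/w7.png')[60:260,220:420];cv2.imwrite('pics/w7z.png',cv2.resize(im,None,fx=3,fy=3,interpolation=cv2.INTER_CUBIC))
E
```

```text
13.175 [ 638.85 -191.7    97.18] [0.   0.7  0.72 0.  ] [-0.11  0.66  0.51  1.64 -0.38  0.93  0.57] [ 0.33  0.9  -1.76] 16.67914373918482
clip_tag 0.91 [127.0, 3.9] [561.34 -89.3   93.  ]
clip_tag 0.74 [319.7, 265.9] [ 637.55 -195.28   93.  ]
```

View pics/w7z.png

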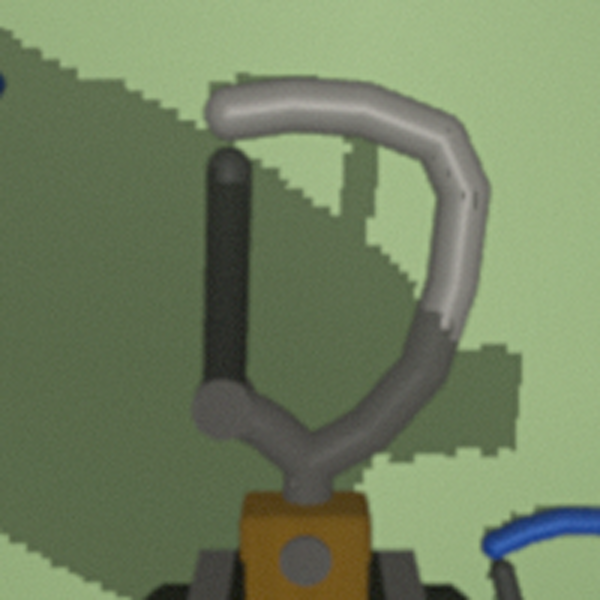

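```bash
python3 - <<'E'
from look import *
st=arm.sense();w=json.load(open('w7.json'))
Z=lambda p:(220+p[0]/3,60+p[1]/3)
T=Rq(st['tool_rot']);P=st['position']
def f(p,h): # h = height above TCP
    return T.T@(onz(w,Z(p),P[2]+h)-P)
rv=f((305,560),8.4)
d=dict(gb=((222,408),0,(30,12)),gt=((229,155),0,(61.5,12)),nose=((207,110),0,(68.6,15.5)),spine=((465,200),0,None),arc=((300,90),0,None))
print('rivet',rv)
for k,(p,h,m) in d.items():
    q=f(p,h);v=(q-rv)[:2];s=''
    if m: 
        mm=np.array(m)-[11,0]; s=(np.linalg.norm(mm),np.degrees(np.arctan2(-v[1],v[0])-np.arctan2(mm[1],mm[0])))
    print(k,q,np.linalg.norm(v),s)
a=f((222,408),0)-f((229,155),0);print('gate len',np.linalg.norm(a),'angle',np.degrees(np.arctan2(a[1],-a[0])))
print('nose inner',f((235,136),0),'arc outer',f((300,80),0), 'gate left edge',f((205,270),0),f((250,270),0))
E
```

```text
rivet [ 8.9   1.15 -8.4 ]
gb [ 28.41 -10.46  -0.01] 22.703250649498308 (np.float64(22.47220505424423), np.float64(-1.5023095641654318))
gt [63.15 -8.79  0.  ] 55.15309613230724 (np.float64(51.906165337077255), np.float64(-2.9761773052837395))
nose [ 68.93 -11.56  -0.  ] 61.35854022153042 (np.float64(59.64905699170775), np.float64(-3.098308560631806))
spine [57.25 22.65  0.03] 52.9131579484993 
arc [71.43  0.6   0.01] 62.528373617100634 
gate len 34.78207180328896 angle -2.7495823025370925
nose inner [65.6  -7.96  0.  ] arc outer [72.69  0.61  0.01] gate left edge [ 47.89 -12.35  -0.  ] [47.87 -6.23  0.  ]
```

```bash
python3 - <<'E'
from look import *
st=arm.sense()
for r in plan(st,[608.7,-11.8,60],105): print(r)
E
```

```text
[  0.05  -0.   -13.08]
[18.01  1.89  3.4 ]
[17.97 -2.24  3.4 ]
```

Emit:
send_rows(motion=[{"dx": 2, "dy": -0.3, "dz": 0, "ax": 0, "ay": 0, "az": 0}, {"dx": 4, "dy": -0.5, "dz": 0, "ax": 0, "ay": 0, "az": 0}, {"dx": 4, "dy": -0.5, "dz": 0, "ax": 0, "ay": 0, "az": 0}, {"dx": 4, "dy": -0.5, "dz": 0, "ax": 0, "ay": 0, "az": 0}, {"dx": 3, "dy": -0.4, "dz": 1, "ax": 0, "ay": 0, "az": -6}, {"dx": 1, "dy": 0, "dz": 1.4, "ax": 0, "ay": 0, "az": -7}, {"dx": 0, "dy": 0, "dz": 1, "ax": 0, "ay": 0, "az": 0}, {"dx": 0, "dy": 0, "dz": 0, "ax": 0, "ay": 0, "az": 0}])

```text
time: 14.28
position: [606.9, -12.0, 58.2]
tool_rot: [-0.001, 0.611, 0.792, -0.001]
force: [0.3, 0.1, -1.3]
finger_gap: 16.5
```

```bash
python3 - <<'E'
from look import *
st,w=look('w8',dict(clip_tag=63,staple=50))
for r in plan(st,[608.7,-11.8,50],105): print(r)
t=camera_info('scene');im=capture('scene')[150:270,260:400,::-1];cv2.imwrite('pics/s8.png',cv2.resize(im,None,fx=5,fy=5,interpolation=cv2.INTER_CUBIC))
E
```

```text
14.275 [606.92 -12.    58.23] [-0.    0.61  0.79 -0.  ] [-0.36  0.62  0.43  1.82 -0.36  0.78  0.51] [ 0.26  0.11 -1.35] 16.463652896203232
clip_tag 0.71 [158.2, 276.3] [539.02 -34.35  63.  ]
clip_tag 0.58 [323.0, 264.6] [606.58 -10.39  63.  ]
staple 0.74 [252.4, 26.0] [555.71  74.82  50.  ]
[-0.13 -0.01 -0.26]
[-0.03  0.18  0.82]
[-0.03  0.18  0.82]
```

View pics/w8.png

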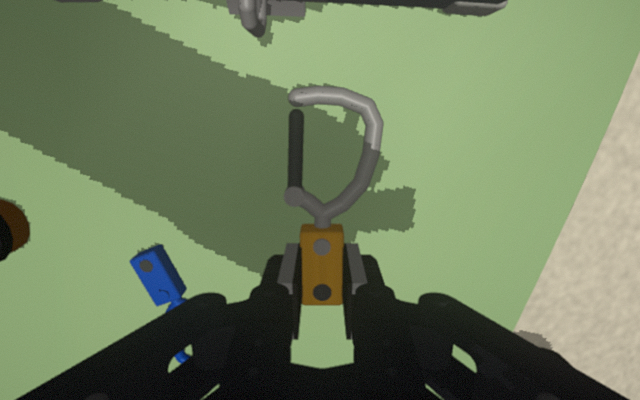

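View pics/s8.png

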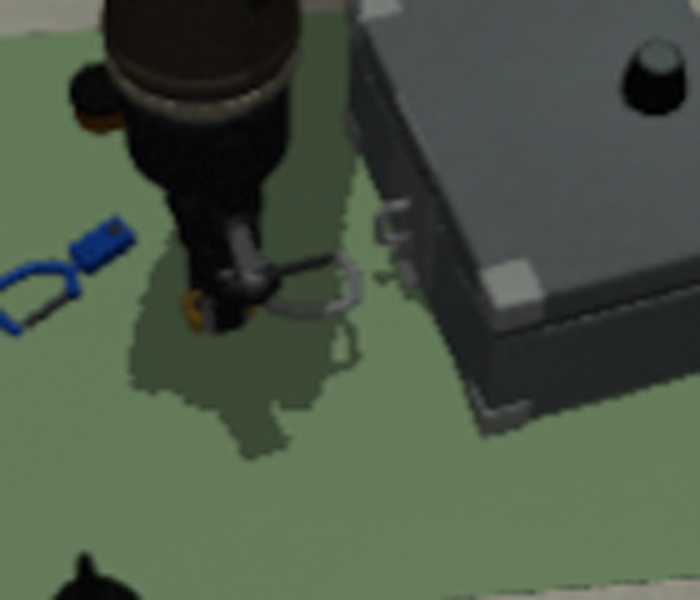

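Emit:
send_rows(motion=[{"dx": 0, "dy": 0.1, "dz": 0.4, "ax": 0, "ay": 0, "az": 0}, {"dx": 0.6, "dy": 0.1, "dz": 0.4, "ax": 0, "ay": 0, "az": 0}, {"dx": 1, "dy": 0, "dz": 0, "ax": 0, "ay": 0, "az": 0}, {"dx": 0.6, "dy": 0, "dz": 0, "ax": 0, "ay": 0, "az": 0}, {"dx": 0, "dy": 0, "dz": 0, "ax": 0, "ay": 0, "az": 0}])

```text
time: 15.1
position: [604.1, 11.2, 51.4]
tool_rot: [-0.0, 0.609, 0.793, 0.0]
force: [-0.4, -0.3, -0.8]
finger_gap: 17.0
```

```bash
python3 - <<'E'
from look import *
st,w=look('w9',dict(staple=50))
im=cv2.imread('pics/w9.png')[0:130,200:400];cv2.imwrite('pics/w9z.png',cv2.resize(im,None,fx=4,fy=4,interpolation=cv2.INTER_CUBIC))
E
```

```text
15.1 [604.12  11.15  51.38] [-0.    0.61  0.79  0.  ] [-0.4   0.63  0.43  1.83 -0.36  0.76  0.49] [-0.38 -0.34 -0.78] 17.020306283224546
staple 0.94 [245.7, 86.1] [556.17  75.1   50.  ]
```

View pics/w9z.png

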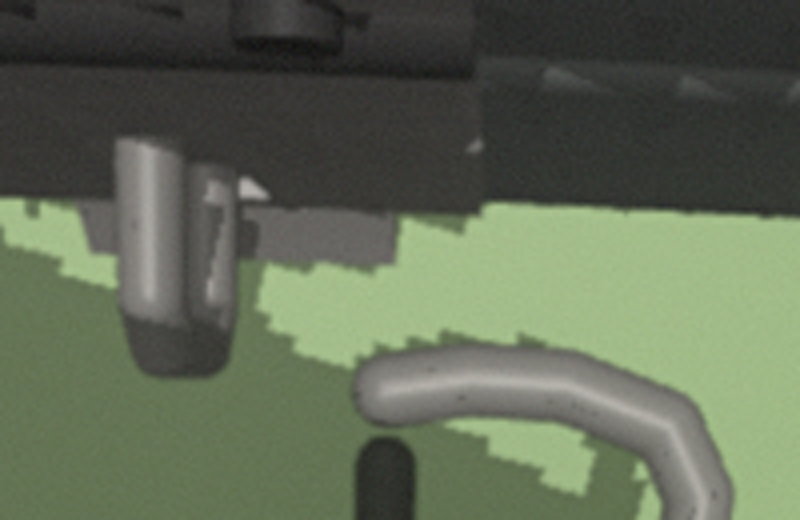

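```bash
python3 - <<'E'
from look import *
st=arm.sense();w=json.load(open('w9.json'));P=st['position'];T=Rq(st['tool_rot'])
Z=lambda p:(200+p[0]/4,p[1]/4)
h=np.array([np.cos(np.radians(102.3)),np.sin(np.radians(102.3)),0]);g=np.array([-h[1],h[0],0])
S=np.array([556.4,75.1,50])
for n,p,z in [('nose inner',(385,423),51.4),('nose outer',(385,358),51.4),('nose tip',(354,390),51.4),('arc outer',(500,345),51.4),('gate tip',(385,437),51.4),('gate l',(355,500),51.4),('gate r',(414,500),51.4),('leg l',(118,240),63),('leg r',(185,240),63),('leg/hasp',(150,138),63),('low leg r',(238,250),37)]:
    X=onz(w,Z(p),z);d=X-S;print(n,'along',d@h,'gate-dir',d@g, 'from TCP',(X-P)@h,(X-P)@g)
print('TCP rel', (P-S)@h,(P-S)@g)
E
```

```text
nose inner along -6.484786023345026 gate-dir -19.592751084866872 from TCP 67.33237235760308 13.345781198475951
nose outer along -0.42011088287397136 gate-dir -19.416690558679488 from TCP 73.39704749807413 13.52184172466333
nose tip along -3.521620907711474 gate-dir -16.52568883549294 from TCP 70.29553747323662 16.412843447849884
arc outer along 1.2766901391335574 gate-dir -30.337238104563934 from TCP 75.09384852008165 2.601294178778889
gate tip along -7.807246072051514 gate-dir -19.630837988702417 from TCP 66.00991230889659 13.3076942946404
gate l along -13.963976992564831 gate-dir -16.867201235919072 from TCP 59.85318138838328 16.071331047423747
gate r along -13.70506803319948 gate-dir -22.63974322227871 from TCP 60.11209034774863 10.298789061064108
leg l along 8.372894164549898 gate-dir 3.1712505587727184 from TCP 82.19005254549799 36.10978284211554
leg r along 8.587220677295006 gate-dir -2.64524694160898 from TCP 82.40437905824312 30.293285341733842
leg/hasp along 16.76129569530607 gate-dir 0.3329222577025321 from TCP 90.57845407625418 33.27145454104536
low leg r along 9.920416460499599 gate-dir -2.894720916487644 from TCP 83.73757484144771 30.043811366855174
TCP rel -73.81715838094811 -32.93853228334282
```

Emit:
send_rows(motion=[{"dx": 0.5, "dy": 0.02, "dz": 0.1, "ax": 0, "ay": 0, "az": 0}, {"dx": 0.4, "dy": 0.02, "dz": 0, "ax": 0, "ay": 0, "az": 0}, {"dx": 0.2, "dy": 0.01, "dz": 0, "ax": 0, "ay": 0, "az": 0}, {"dx": 0, "dy": 0, "dz": 0, "ax": 0, "ay": 0, "az": 0}])

```text
time: 15.7
position: [601.9, 21.0, 50.3]
tool_rot: [-0.0, 0.609, 0.793, 0.0]
force: [0.1, -0.3, -0.8]
finger_gap: 16.3
```

```bash
python3 - <<'E'
from look import *
st,w=look('w10',dict(staple=50))
im=cv2.imread('pics/w10.png')[30:180,200:400];cv2.imwrite('pics/w10z.png',cv2.resize(im,None,fx=4,fy=4,interpolation=cv2.INTER_CUBIC))
im=capture('scene')[170:230,300:380,::-1];cv2.imwrite('pics/s10.png',cv2.resize(im,None,fx=8,fy=8,interpolation=cv2.INTER_CUBIC))
E
```

```text
15.7 [601.87  21.01  50.33] [-0.    0.61  0.79  0.  ] [-0.41  0.63  0.43  1.84 -0.36  0.76  0.47] [ 0.11 -0.31 -0.76] 16.299503511533825
staple 0.64 [242.8, 114.3] [555.3   74.38  50.  ]
```

View pics/w10z.png

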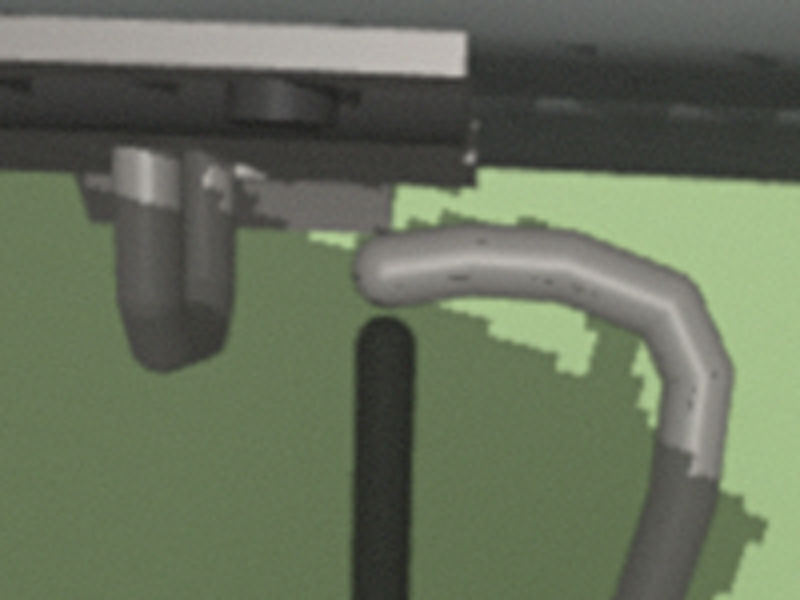

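View pics/s10.png

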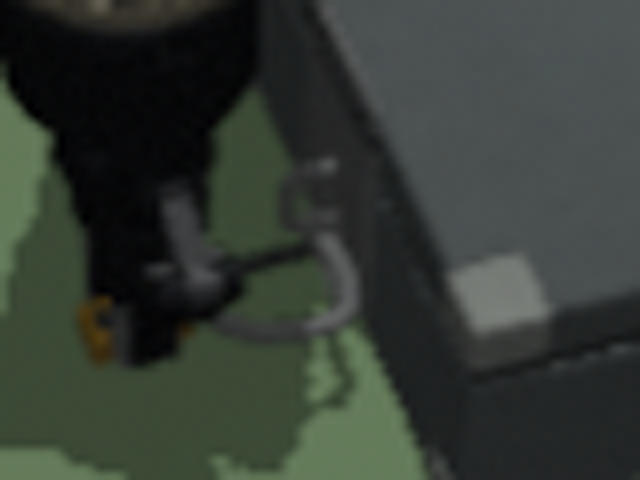

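```bash
python3 - <<'E'
from look import *
st=arm.sense();w=json.load(open('w10.json'));P=st['position']
Z=lambda p:(200+p[0]/4,30+p[1]/4)
h=np.array([np.cos(np.radians(102.3)),np.sin(np.radians(102.3)),0]);g=np.array([-h[1],h[0],0])
S=np.array([556.4,75.1,50])
for n,p,z in [('nose inner',(385,305),50.4),('nose outer',(385,234),50.4),('nose tip',(354,270),50.4),('arc outer',(500,224),50.4),('gate tip',(386,340),50.4),('gate low',(382,590),50.4),('leg l',(116,240),63),('leg/hasp',(148,148),63),('haspcorner bottom?',(474,184),25),('lid l',(0,140),100),('bar outer',(165,372),50)]:
    X=onz(w,Z(p),z);d=X-S;print(n,'along',d@h,'gate-dir',d@g, 'from TCP',(X-P)@h,(X-P)@g)
a=onz(w,Z((386,340)),50.4)-onz(w,Z((382,590)),50.4);print(np.degrees(np.arctan2(a[1],a[0])))
# hasp hinge edge line yaw
a=onz(w,Z((466,75)),107)-onz(w,Z((0,62)),107);print('hasp edge yaw',np.degrees(np.arctan2(a[1],a[0])))
a=onz(w,Z((800,180)),112)-onz(w,Z((480,172)),112);print(np.degrees(np.arctan2(a[1],a[0])))
E
```

```text
nose inner along 3.4768797245095997 gate-dir -19.588563506036166 from TCP 66.44806704554476 13.272843532548986
nose outer along 10.09633768543977 gate-dir -19.40375143520462 from TCP 73.06752500647492 13.457655603380532
nose tip along 6.630434109640883 gate-dir -16.521093299992692 from TCP 69.60162143067605 16.34031373859246
arc outer along 11.503095825021308 gate-dir -30.326656065421858 from TCP 74.47428314605646 2.5347509731632933
gate tip along 0.16313743852333118 gate-dir -19.777295986182263 from TCP 63.13432475955849 13.084111052402886
gate low along -24.74345320695463 gate-dir -20.0423172759873 from TCP 38.22773411408053 12.819089762597848
leg l along 8.477292198758494 gate-dir 3.237252631790177 from TCP 71.44847951979365 36.098659670375326
leg/hasp along 16.259146271841715 gate-dir 0.3410093518433196 from TCP 79.23033359287687 33.20241639042847
haspcorner bottom? along 16.271881543145994 gate-dir -27.434590513358753 from TCP 79.24306886418115 5.426816525226396
lid l along 14.110394964751809 gate-dir 1.1408062819574394 from TCP 77.08158228578696 34.002213320542594
bar outer along -3.8457092458296414 gate-dir 1.8705248534172858 from TCP 59.12547807520552 34.731931892002436
102.90963897316173
hasp edge yaw 12.934598729483934
13.758942469902376
```

Emit:
send_rows(motion=[{"dx": 0.11, "dy": 0, "dz": 0, "ax": 0, "ay": 0, "az": 0}, {"dx": 0.02, "dy": -0.5, "dz": 0, "ax": 0, "ay": 0, "az": 0}, {"dx": 0.03, "dy": -0.6, "dz": 0, "ax": 0, "ay": 0, "az": 0}, {"dx": 0, "dy": 0, "dz": 0, "ax": 0, "ay": 0, "az": 0}])

```text
time: 16.35
position: [590.2, 19.2, 50.4]
tool_rot: [-0.0, 0.61, 0.793, -0.0]
force: [-0.2, 1.1, -1.1]
finger_gap: 16.4
```

Emit:
send_rows(motion=[{"dx": 0.01, "dy": -0.25, "dz": 0, "ax": 0, "ay": 0, "az": 0}, {"dx": 0.01, "dy": -0.25, "dz": 0, "ax": 0, "ay": 0, "az": 0}, {"dx": 0.01, "dy": -0.2, "dz": 0, "ax": 0, "ay": 0, "az": 0}])

```text
time: 16.73
position: [584.5, 17.9, 50.5]
tool_rot: [0.001, 0.609, 0.793, 0.0]
force: [2.7, -0.2, -1.5]
finger_gap: 17.2
```

```bash
python3 - <<'E'
from look import *
st,w=look('w11',dict())
im=cv2.imread('pics/w11.png')[30:180,200:400];cv2.imwrite('pics/w11z.png',cv2.resize(im,None,fx=4,fy=4,interpolation=cv2.INTER_CUBIC))
E
```

```text
16.725 [584.54  17.9   50.54] [0.   0.61 0.79 0.  ] [-0.42  0.6   0.43  1.88 -0.36  0.73  0.48] [ 2.68 -0.18 -1.48] 17.209880070037546
```

View pics/w11z.png

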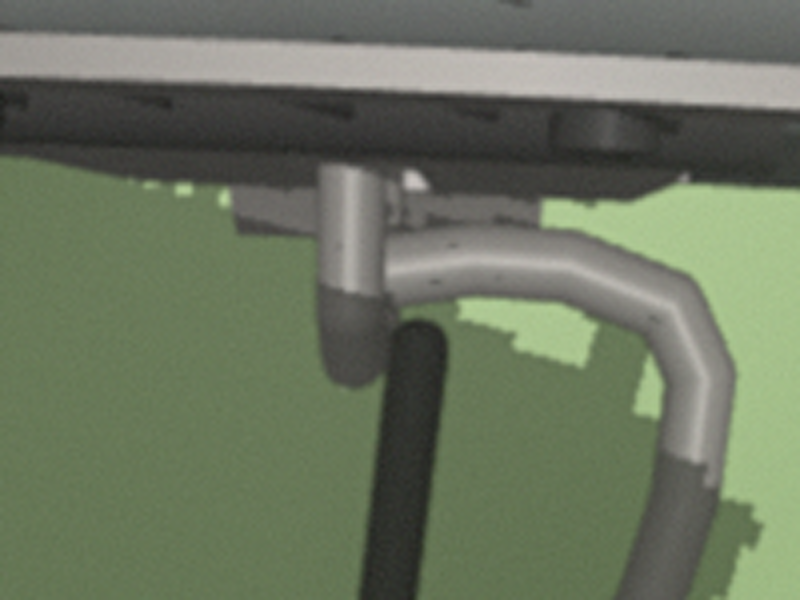

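Emit:
send_rows(motion=[{"dx": 0.01, "dy": -0.25, "dz": 0, "ax": 0, "ay": 0, "az": 0}, {"dx": 0.01, "dy": -0.25, "dz": 0, "ax": 0, "ay": 0, "az": 0}, {"dx": 0.01, "dy": -0.25, "dz": 0, "ax": 0, "ay": 0, "az": 0}, {"dx": 0.01, "dy": -0.25, "dz": 0, "ax": 0, "ay": 0, "az": 0}])

```text
time: 17.27
position: [574.3, 15.9, 50.4]
tool_rot: [0.0, 0.609, 0.793, 0.0]
force: [2.9, 0.7, -0.7]
finger_gap: 16.6
```

Emit:
send_rows(motion=[{"dx": 0.01, "dy": -0.25, "dz": 0, "ax": 0, "ay": 0, "az": 0}, {"dx": 0.01, "dy": -0.25, "dz": 0, "ax": 0, "ay": 0, "az": 0}, {"dx": 0.01, "dy": -0.2, "dz": 0, "ax": 0, "ay": 0, "az": 0}])

```text
time: 17.65
position: [567.2, 13.7, 50.3]
tool_rot: [0.0, 0.61, 0.793, -0.0]
force: [3.1, -1.6, -1.1]
finger_gap: 16.7
```

```bash
python3 - <<'E'
from look import *
st,w=look('w12',dict())
im=cv2.imread('pics/w12.png')[30:180,200:400];cv2.imwrite('pics/w12z.png',cv2.resize(im,None,fx=4,fy=4,interpolation=cv2.INTER_CUBIC))
E
```

```text
17.65 [567.23  13.71  50.34] [ 0.    0.61  0.79 -0.  ] [-0.42  0.58  0.43  1.93 -0.36  0.71  0.48] [ 3.14 -1.55 -1.12] 16.7495521735923
```

View pics/w12z.png

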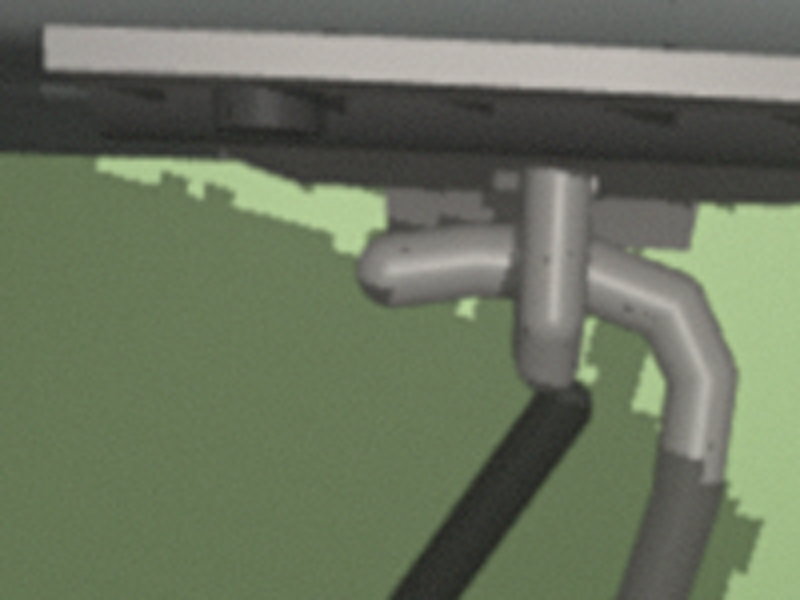

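Emit:
send_rows(motion=[{"dx": 0.03, "dy": -0.2, "dz": 0, "ax": 0, "ay": 0, "az": 0}, {"dx": 0.02, "dy": -0.2, "dz": 0, "ax": 0, "ay": 0, "az": 0}, {"dx": 0.01, "dy": -0.15, "dz": 0, "ax": 0, "ay": 0, "az": 0}])

```text
time: 18.08
position: [560.9, 13.6, 50.0]
tool_rot: [-0.001, 0.609, 0.793, -0.0]
force: [-0.5, -0.2, -2.0]
finger_gap: 16.5
```

```bash
python3 - <<'E'
from look import *
st,w=look('w13',dict())
im=cv2.imread('pics/w13.png')[30:180,200:400];cv2.imwrite('pics/w13z.png',cv2.resize(im,None,fx=4,fy=4,interpolation=cv2.INTER_CUBIC))
E
```

```text
18.075 [560.92  13.58  50.05] [-0.    0.61  0.79 -0.  ] [-0.42  0.58  0.43  1.94 -0.36  0.7   0.48] [-0.53 -0.19 -1.96] 16.52468712485288
```

View pics/w13z.png

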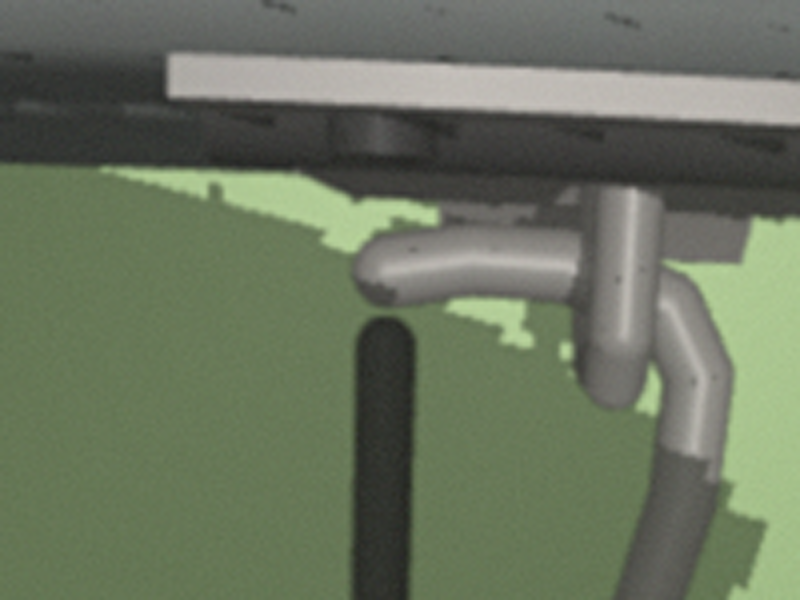

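Emit:
send_rows(motion=[{"dx": 0, "dy": 0.3, "dz": 0.2, "ax": 0, "ay": 0, "az": 0}, {"dx": 0, "dy": 0.2, "dz": 0.2, "ax": 0, "ay": 0, "az": 0}, {"dx": 0, "dy": 0, "dz": 0.15, "ax": 0, "ay": 0, "az": 0}, {"dx": 0, "dy": 0, "dz": 0, "ax": 0, "ay": 0, "az": 0}])

```text
time: 18.62
position: [566.6, 14.7, 44.6]
tool_rot: [-0.0, 0.609, 0.793, -0.0]
force: [-0.6, -1.1, -1.3]
finger_gap: 16.4
```

Emit:
send_rows(motion=[{"dx": 0.02, "dy": 0, "dz": 0.53, "ax": 0, "ay": 5, "az": 0}, {"dx": 0.02, "dy": 0, "dz": 0.53, "ax": 0, "ay": 5, "az": 0}, {"dx": 0, "dy": 0, "dz": 0, "ax": 0, "ay": 0, "az": 0}])

```text
time: 19.0
position: [566.5, 13.3, 33.9]
tool_rot: [-0.069, 0.609, 0.789, 0.053]
force: [0.0, -0.8, -0.5]
finger_gap: 17.1
```

Emit:
send_rows(motion=[{"dx": 0.02, "dy": 0, "dz": 0.53, "ax": 0, "ay": 5, "az": 0}, {"dx": 0.02, "dy": 0, "dz": 0.53, "ax": 0, "ay": 5, "az": 0}, {"dx": 0, "dy": 0, "dz": 0, "ax": 0, "ay": 0, "az": 0}])

```text
time: 19.38
position: [565.6, 16.6, 23.2]
tool_rot: [-0.137, 0.601, 0.78, 0.105]
force: [-0.4, 0.4, -1.4]
finger_gap: 17.0
```

```bash
python3 - <<'E'
from look import *
st,w=look('w14',dict())
im=cv2.imread('pics/w14.png');cv2.imwrite('pics/w14z.png',im)
im=capture('scene')[150:250,270:400,::-1];cv2.imwrite('pics/s14.png',cv2.resize(im,None,fx=6,fy=6,interpolation=cv2.INTER_CUBIC))
E
```

```text
19.375 [565.61  16.56  23.24] [-0.14  0.6   0.78  0.1 ] [-0.05  0.68  0.19  1.84 -0.6   0.87  0.81] [-0.37  0.37 -1.42] 16.953766213793923
```

View pics/w14.png

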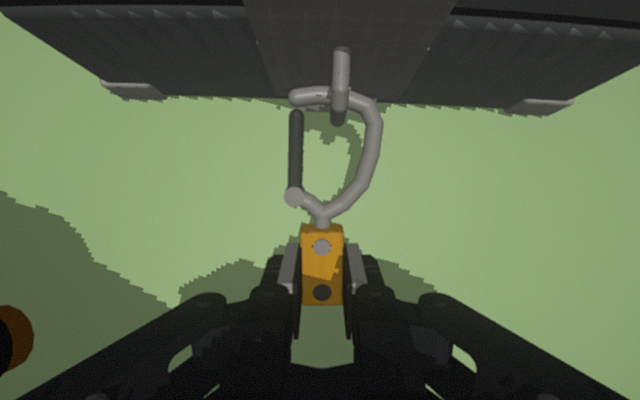

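View pics/s14.png

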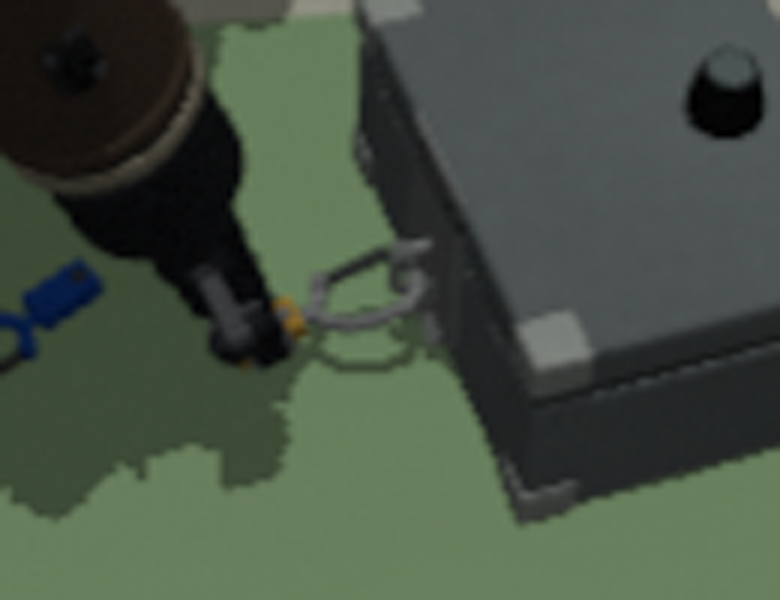

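Emit:
send_rows(motion=[{"dx": 0, "dy": 0, "dz": 0, "ax": 0, "ay": 0, "az": 0}, {"dx": 0, "dy": 0, "dz": 0, "ax": 0, "ay": 0, "az": 0}, {"dx": 0, "dy": 0, "dz": 0, "ax": 0, "ay": 0, "az": 0}, {"dx": 0, "dy": 0, "dz": 0, "ax": 0, "ay": 0, "az": 0}], jaw=3.5)

```text
time: 19.98
position: [565.9, 18.3, 24.1]
tool_rot: [-0.138, 0.6, 0.781, 0.106]
force: [-0.2, 1.0, 0.6]
finger_gap: 35.0
```

Emit:
send_rows(motion=[{"dx": 0, "dy": 0, "dz": -1, "ax": 0, "ay": 0, "az": 0}, {"dx": 0, "dy": 0, "dz": -2, "ax": 0, "ay": 0, "az": 0}, {"dx": 0, "dy": 0, "dz": -3, "ax": 0, "ay": 0, "az": 0}, {"dx": 0, "dy": 0, "dz": -4, "ax": 0, "ay": 0, "az": 0}, {"dx": 0, "dy": 0, "dz": -4, "ax": 0, "ay": 0, "az": 0}, {"dx": 0, "dy": 0, "dz": 0, "ax": 0, "ay": 0, "az": 0}])

```text
time: 20.72
position: [580.2, -30.4, 159.0]
tool_rot: [-0.135, 0.601, 0.781, 0.107]
force: [0.1, -0.0, 0.6]
finger_gap: 35.1
```

```bash
python3 - <<'E'
from look import *
st,w=look('w15',dict(clip_tag=6,staple=50))
im=capture('scene')[120:340,130:530,::-1];cv2.imwrite('pics/s15.png',cv2.resize(im,None,fx=2,fy=2,interpolation=cv2.INTER_CUBIC))
E
```

```text
20.725 [580.24 -30.44 159.03] [-0.13  0.6   0.78  0.11] [-0.03  0.53  0.28  1.69 -0.49  1.15  0.73] [ 0.11 -0.04  0.57] 35.096012049305436
clip_tag 0.66 [318.0, 179.7] [563.72  21.6    6.  ]
clip_tag 0.59 [237.9, 271.3] [517.29 -72.49   6.  ]
staple 0.96 [327.0, 103.3] [556.9   75.05  50.  ]
```

View pics/w15.png

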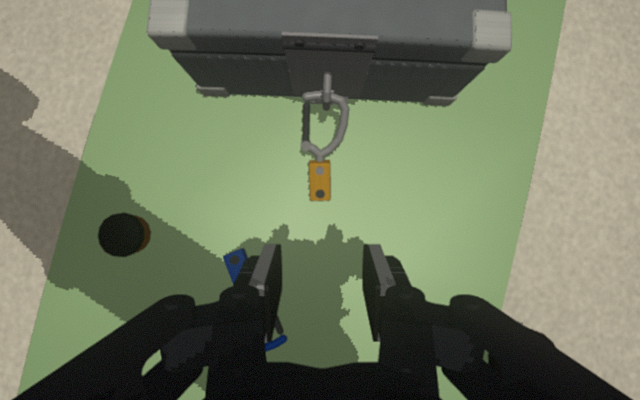

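View pics/s15.png

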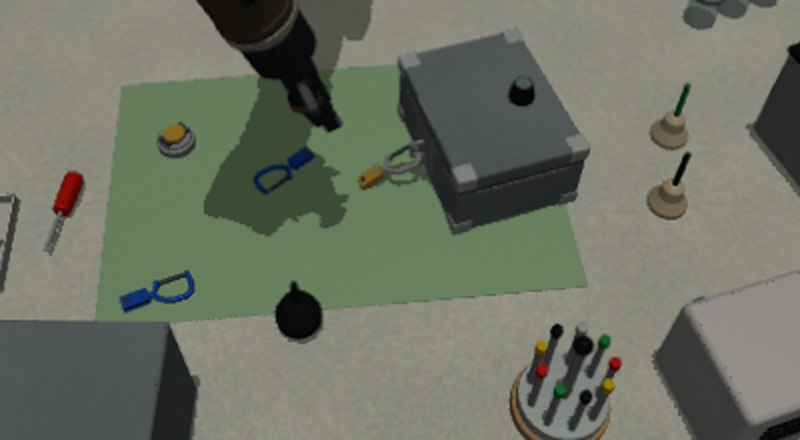

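Clipped on with the gate shut, the hasp flat and the bystanders where they were. One close crop to check, then I hand in.

```bash
python3 - <<'E'
import cv2
im=cv2.imread('pics/w15.png')[60:210,250:400];cv2.imwrite('pics/w15z.png',cv2.resize(im,None,fx=4,fy=4,interpolation=cv2.INTER_CUBIC))
E
```

```text
(no output)
```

View pics/w15z.png

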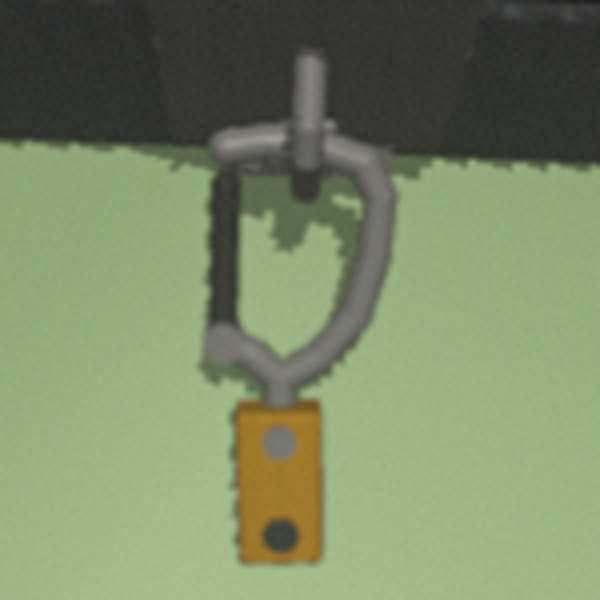

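The crop shows the staple's bar inside the loop at (308,150), the gate shut on the nose at (225,170), and the tag resting on the bench.

```bash
python3 - <<'E'
from rig import workorder
print(workorder.hand_in())
E
```

```text
the job is handed in; nothing more can be done
None
```

The hasp is closed flat over its staple, and the snap hook is clipped through the staple and released. I handed the job in at about 21 s.

- **Hasp:** I pushed it shut with the closed fingers until it stopped moving, at a peak of about 12 N. Measured afterwards, its outer face was about 16 mm behind the staple's bar, as it should be when closed.
- **Hook:** I took the brass-tagged hook, not the blue look-alikes, with a 40 N grip. I pushed its gate sideways against the bar at 2 to 3 N until it slipped past and snapped shut. I then lowered and tilted the hook before letting go, so that it would not drop far.
- **Last checks:** the final wrist picture shows the bar inside the loop, the gate shut on the nose and the tag resting on the bench. The hand is clear at about 160 mm. In the final scene picture the other things look to be where they were, by eye; the oil pot was mostly hidden behind the arm there, but shows in the final wrist picture.

No check failed. Two readings of how far the hook reaches from the fingers differed by about 2 mm, so I set the final position from one close picture showing both the hook and the staple.

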